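Slide carrier off the drain hook into its dish

ROBOT

A 6-joint arm with a two-finger parallel gripper is mounted at the origin on the work surface. World frame = base frame: x ahead of the robot, y to its left, z up, the work surface at z = 0. Lengths are in mm, angles in degrees, forces in N, time in s.
With the tool pointing down it reaches from about 325 to 775 mm from the base axis. Payload 5.5 kg.
Tool frame: the origin (TCP) lies at the very end of the fingers, on their centre line; the grasp point (between the pads) lies 19 mm behind it; z points along the fingers, y is the line along which they close (so a half turn about z gives the same grasp; the last joint's range is limited). The gripper opens to 85 mm and grips with 20 to 120 N. Pads are 22 mm wide; open, the fingers measure 114 mm over their backs; the gripper's body (76 mm by 85 mm) begins 54 mm behind the grasp point. The pads swing forward as they close: fully open they stand 13 mm farther back than shut.
Start: joints at [-73.722, 5.22, 70.514, -0, 104.267, -3.249], TCP at [200.545, -565.507, 231.275] pointing down, gripper open.
Joint ranges: [-164.24, 164.24], [-49.07, 125.15], [9.68, 141.18], [-86.29, 266.29], [3.28, 154.24], [-151.56, 151.56]. Speed limits (degrees/s): [147.25, 147.25, 172.46, 180, 180, 180].

INTERFACE

Orientations are given as a 3x3 rotation matrix whose columns are the frame's x, y, z axes.
In Python, from plant import get_state, vision, env gives the robot as it stands. The module is installed in compiled form; this text tells all that it offers.
- The arm moves only by the shell command python3 -m crank 'ROWS'. ROWS is JSON, a list of rows, each a list of 3 entries, a list of its own where there are three numbers: the opening, from -1 (shut) to 1 (fully open), then the shift along the tool's x, y, z in cm, then the turn about the tool's z in rad. A call has 1 to 12 rows; each row is the pose to reach, as a shift and turn from the pose commanded when the call began, along the tool's axes at that moment; what a row does not reach only later rows make up. A row lasts 1/12 s, in which the tool goes at most 41.7 mm and 7.16 degrees, less where a joint would pass 70% of its speed; a pose out of reach is approached as far as the arm can. A call with a gripper value outside its range is refused whole. The fingers move at their own pace and stop on an object; the grip force is fixed at half the most. Time passes only in rows, so rows that repeat a pose let the fingers close. It gives the time, the measured TCP pose, the force, the opening and the grip force at its end, in the units of the state.
- get_state(): the state, without advancing time (a new reading comes with each control period).
- vision.get_image(name): name is "scene" or "side" or "wrist"; returns a dict with "color" (480x640x3 uint8, red, green, blue), "range_z" (480x640 float32, mm along the optical axis (not along the pixel's ray), 0 where there is no reading), "camera_matrix" (3x3 intrinsics, pixels), "rvec" (rotation vector, rad) and "tvec" (3), from world to camera coordinates, as OpenCV has them; the wrist camera has in their place "tool_from_camera" (4x4, takes a point from camera to tool coordinates, whose origin is the TCP and whose axes are the flange's). Camera axes: x right, y down, z forward; pixel columns grow to the right and rows downward; lengths in mm; the calibration is good to about 2 mm. A picture is of the moment at which its call begins: read the wrist's pose just before it.
- env.hand_in(): hands the job in; it is judged then, once.
Trained networks look in a picture, given as the dict that the camera call returned (one of the last four; its "shot" number tells which), for a name from the list of things; names that differ only in an ending like _2 or _b are one class to them, and where a whole thing is asked for, a point or a joint stands for the part that bears it (a point fixed in the world has none). Each returns a list of dicts, best first, with "score" (0 to 1); they miss things now and then, are a little off and sometimes report something else, mostly with a low value. They report only what shows in the picture. A call takes as long as a camera call. They do not tell look-alikes from the thing itself.
- vision.cut_out(picture, thing): "pixels" (480x640 bool, what is visible of it) and "bbox" ([centre column, centre row, width, height] in pixels, round what is visible of it).
The state is a dict: "time": time; "joint_positions": joint angles; "joint_vel": joint speeds; "effort": joint torques, N m; "eef_pos": TCP position; "tcp_rot": TCP orientation; "ft_force": force on the tool from outside, world axes, zero at the start; "ft_torque": the same for the moment, N m; "opening": opening from 0.0 (shut) to 1.0 (fully open); "gripper_force": force on a finger pad.
Only numpy, scipy, OpenCV 4.12 (cv2) and the standard library are available. Lean on these libraries where they do the work, as an engineer would, in place of code of your own. Each camera call takes 0.05 s, during which the arm holds its last target. There are 200 camera calls.

TASK

Two slide carriers hang on the drain stands. Lift the one with the yellow grip up and off its hook, keeping it upright, and set it down in the empty green dish so that it stands flat on the dish's floor, lengthwise in the dish; lower it all the way rather than dropping it, and let go. Leave the blue and red carriers where they are.

Things in the scene. Friction and masses are not known exactly. Their poses are not given: they have to be found in the camera images.
- yellow_carrier: Microscope-slide carrier to move, hanging on stand_a: white basket 40 (its x) x 110 (its y) x 30 mm high, nine upright glass slides in it (tops 80 mm above its underside), steel wire bail over its length (uprights at y = +-52 mm), yellow grip on top, 201 mm high in all, 0.2 to 0.35 kg. Origin: centre of the underside, z up, y along the long side. Same when turned half round.
- yellow_carrier_bar (a point): Middle of the bail's level cross bar (6 mm wire along the carrier's y), 135 mm above the carrier's underside. This bar lies in the hook. From here a 6 mm stem rises 30 mm to the yellow grip.
- yellow_carrier_grip (a point): Centre of the yellow plastic grip block on the carrier's axis, 185 mm above its underside, 50 mm above the bar. The block is 16 (carrier's x) x 26 (carrier's y) x 36 mm high, from 165 to 201 mm above the underside. Axes as the carrier's.
- stand_a: Fixed drain stand where the yellow carrier hangs: white base 140 (its x) x 130 (its y) x 10 mm, steel post 14 mm thick at x = +60 mm, and two parallel hook prongs of 7 mm wire at y = +-20 mm that reach from the post top towards its -x. Nothing of it is higher than 183 mm. Origin: centre of the base's underside, on the table, straight below the hook's trough.
- stand_a_hook (a point): Bottom of the prongs' V-shaped trough (wire centreline, 156 mm up). The tips are 22 mm farther to -x and 22 mm higher. The bar lies in the trough along the stand's y, 9 mm above this point. To come off, the carrier must rise at least 20 mm, at most 40 mm (then its slides meet the prongs from below), and be drawn out over the tips towards the stand's -x.
- stand_b: Drain stand exactly like stand_a, where the blue carrier hangs. The two stands change places from run to run.
- green_dish: The empty open green dish, where the carrier goes: 68 (its x) x 138 (its y) x 50 mm high outside, walls and floor 4 mm, so 60 x 130 mm inside; fixed on a 4 mm grey mat in a row with two other dishes, 125 mm apart. Origin: centre of its underside; y along its long side.
- blue_carrier: Carrier like the yellow one but with a blue grip, hanging on stand_b, to be left hanging. Origin: centre of the underside, 30 mm above the table.
- red_carrier: Carrier like the yellow one but with a red grip, standing in a white dish of the same size as the green one, to be left. Origin: centre of the underside, 8 mm above the table.
- lidded_dish: Orange dish of the same size, closed with a grey lid (lid top 56 mm above its underside, with a black knob 14 mm high); fixed, not used. Origin: centre of its underside.
Not all that is in view belongs to the job. Leave any black look-alike of the stand_b alone.

How it is judged:
By the outcome, as a careful person would: the job done as asked, in the order asked, and still so for the second after the job is handed in, with the robot touching nothing.
It also fails if it takes over 45 s, if anything falls off the work surface, if the arm or the gripper's body presses on something with over 40 N, if the wrist force passes 120 N, or if a joint passes its speed limit or range.

## Working session

There is one attempt and no reset: what is moved stays moved. The work goes in short steps, Python scripts to look and compute and a shell command to move; the robot and the scene stay as the last step left them, time stands still between calls to the robot, and variables do not carry over. Pictures are saved under pics/ and viewed, at most 10 in all, crops included, and the job is handed in when it is done.

```bash
mkdir -p pics
cat > h.py <<'E'
import numpy as np, cv2, pickle
from plant import get_state, vision, env
def cloud(im, st=None):
    K=im["camera_matrix"]; z=im["range_z"]; v,u=np.mgrid[:480,:640]
    p=np.stack([(u-K[0,2])/K[0,0]*z,(v-K[1,2])/K[1,1]*z,z],-1)
    if "rvec" in im:
        R=cv2.Rodrigues(np.array(im["rvec"],float))[0]; w=(p-np.array(im["tvec"]).reshape(3))@R
    else:
        T=np.array(im["tool_from_camera"]); w=p@T[:3,:3].T+T[:3,3]
        w=w@np.array(st["tcp_rot"]).T+np.array(st["eef_pos"])
    w[z<=0]=np.nan
    return w
E
python3 - <<'E'
from h import *
s=get_state(); print(s["time"],s["eef_pos"],np.round(s["tcp_rot"],3).tolist(),s["opening"])
ims={}
for n in("scene","side"):
    im=vision.get_image(n); w=cloud(im); ims[n]=(im,w)
    cv2.imwrite(f"pics/{n}0.png",im["color"][...,::-1])
    for t in("yellow_carrier","yellow_carrier_grip","stand_a","stand_b","green_dish"):
        for d in vision.cut_out(im,t)[:4]:
            P=w[d["pixels"]]; P=P[~np.isnan(P[:,0])]
            print(n,t,round(d["score"],2),np.round(d["bbox"]),np.round(np.median(P,0)) if len(P) else None, np.round(np.percentile(P,[2,98],axis=0)).tolist() if len(P) else None)
pickle.dump(ims,open("ims0.pkl","wb"))
E
```

```text
0.0 [ 200.44312609 -565.20358425  230.11852136] [[0.942, 0.334, -0.001], [0.334, -0.942, 0.002], [0.0, -0.002, -1.0]] 1.000025187021741
scene yellow_carrier 0.56 [388. 311.  47.  56.] [538. 323.  62.] [[437.0, 261.0, 0.0], [559.0, 369.0, 232.0]]
scene yellow_carrier_grip 0.57 [387. 310.  47.  54.] [541. 318.  61.] [[476.0, 260.0, 8.0], [560.0, 368.0, 232.0]]
scene yellow_carrier_grip 0.42 [386. 319.  69.  71.] [573. 318.  12.] [[466.0, 250.0, 2.0], [607.0, 379.0, 184.0]]
scene stand_a 0.94 [469. 386.  67.  76.] [611. 557.  12.] [[529.0, 496.0, 4.0], [667.0, 625.0, 184.0]]
scene stand_a 0.91 [387. 322.  68.  70.] [575. 315.  13.] [[470.0, 250.0, 5.0], [606.0, 377.0, 185.0]]
scene stand_a 0.89 [364. 242.  60.  71.] [352. 160.  12.] [[269.0, 95.0, 5.0], [408.0, 226.0, 183.0]]
scene stand_a 0.6 [313. 304.  66.  63.] [601. 122.  13.] [[500.0, 45.0, 5.0], [642.0, 185.0, 184.0]]
scene stand_b 0.94 [469. 386.  67.  76.] [611. 557.  12.] [[529.0, 496.0, 4.0], [667.0, 625.0, 184.0]]
scene stand_b 0.91 [387. 322.  68.  70.] [575. 315.  13.] [[470.0, 250.0, 5.0], [606.0, 377.0, 185.0]]
scene sta
[... 860 characters left out ...]
0.  49.  60.] [594.  97.  10.] [[497.0, 43.0, -2.0], [662.0, 300.0, 182.0]]
side stand_b 0.97 [338. 180.  32.  53.] [608. 547.  12.] [[528.0, 292.0, 3.0], [661.0, 625.0, 183.0]]
side stand_b 0.84 [276. 257.  47.  61.] [349. 147.  10.] [[272.0, 91.0, 3.0], [409.0, 229.0, 178.0]]
side stand_b 0.67 [330. 219.  42.  60.] [544. 302.  11.] [[469.0, 137.0, 3.0], [604.0, 383.0, 182.0]]
side stand_b 0.65 [349. 260.  49.  60.] [594.  97.  10.] [[497.0, 43.0, -2.0], [662.0, 300.0, 182.0]]
side green_dish 0.69 [375. 415.  62.  42.] [ 550. -395.   23.] [[479.0, -443.0, 3.0], [616.0, -367.0, 56.0]]
side green_dish 0.61 [347. 317.  41.  52.] [ 521. -155.   56.] [[466.0, -181.0, 3.0], [584.0, -71.0, 210.0]]
```

View pics/scene0.png

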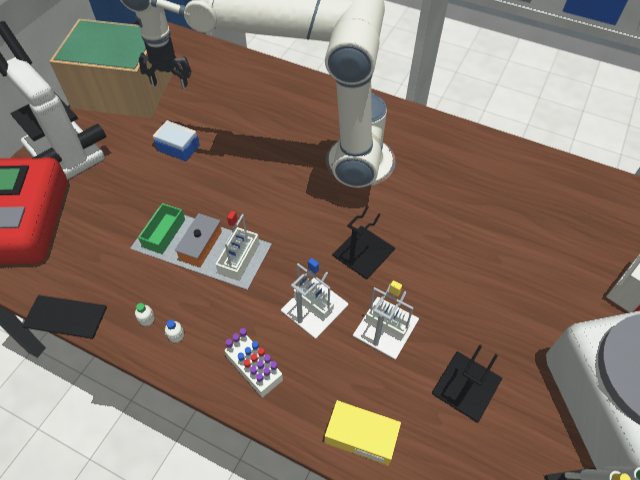

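Run:
```python
from h import *
ims=pickle.load(open("ims0.pkl","rb"))
im=ims["scene"][0]["color"]; cv2.imwrite("pics/crop0.png",cv2.resize(im[200:440,310:520],None,fx=2.5,fy=2.5,interpolation=cv2.INTER_CUBIC)[...,::-1])
for n,(im,w) in ims.items():
    h=cv2.cvtColor(im["color"],cv2.COLOR_RGB2HSV)
    for nm,lo,hi in(("yel",20,35),("blue",95,130),("red",0,8),("green",45,85)):
        m=(h[...,0]>=lo)&(h[...,0]<=hi)&(h[...,1]>110)&(h[...,2]>50)
        k,l,st,c=cv2.connectedComponentsWithStats(m.astype(np.uint8))
        for i in range(1,k):
            if st[i,4]>25:
                P=w[l==i];P=P[~np.isnan(P[:,0])]
                if len(P): print(n,nm,st[i].tolist(),np.round(np.percentile(P,[3,50,97],axis=0)).tolist())
```

```text
scene yel [389, 280, 13, 16, 141] [[428.0, 302.0, 3.0], [541.0, 315.0, 224.0], [545.0, 327.0, 235.0]]
scene yel [324, 400, 77, 66, 3007] [[786.0, 298.0, 14.0], [836.0, 370.0, 61.0], [881.0, 449.0, 66.0]]
scene yel [612, 473, 19, 7, 104] [[748.0, 849.0, 239.0], [754.0, 854.0, 263.0], [761.0, 869.0, 268.0]]
scene blue [89, 0, 47, 24, 802] [[-405.0, -1493.0, -143.0], [-396.0, -1376.0, -85.0], [-386.0, -1261.0, -29.0]]
scene blue [168, 0, 23, 5, 71] [[-535.0, -1058.0, -23.0], [-483.0, -1050.0, 3.0], [-421.0, -1043.0, 45.0]]
scene blue [563, 0, 65, 25, 1093] [[-528.0, 428.0, 368.0], [-520.0, 515.0, 398.0], [-512.0, 575.0, 437.0]]
scene blue [165, 10, 26, 19, 215] [[-491.0, -1068.0, -113.0], [-429.0, -1053.0, -43.0], [-392.0, -1043.0, 4.0]]
scene blue [154, 136, 45, 25, 464] [[197.0, -627.0, 3.0], [269.0, -532.0, 29.0], [275.0, -510.0, 52.0]]
scene blue [308, 258, 11, 15, 121] [[563.0, 99.0, 200.0], [573.0, 112.0, 224.0], [578.0, 123.0, 235.0]]
scene blue [167, 320, 8, 9, 59] [[803.0, -187.0, 63.0], [813.0, -177.0, 75.0], [821.0, -168.0, 80.0]]
scene blue [252, 341, 6, 9, 43] [[765.0, 45.0
[... 1950 characters left out ...]
2.0]]
side red [217, 293, 9, 10, 35] [[157.0, 41.0, -5.0], [169.0, 61.0, 1.0], [179.0, 80.0, 7.0]]
side red [164, 384, 9, 16, 34] [[29.0, -282.0, -3.0], [43.0, -267.0, 1.0], [53.0, -237.0, 5.0]]
side red [176, 437, 13, 11, 42] [[77.0, -419.0, -3.0], [93.0, -402.0, -0.0], [104.0, -392.0, 5.0]]
side red [197, 455, 9, 16, 38] [[128.0, -479.0, -3.0], [141.0, -460.0, 1.0], [147.0, -447.0, 4.0]]
side green [356, 87, 5, 8, 27] [[718.0, 885.0, 229.0], [724.0, 898.0, 254.0], [731.0, 929.0, 264.0]]
side green [458, 349, 9, 10, 63] [[798.0, -290.0, 0.0], [806.0, -278.0, 73.0], [842.0, -212.0, 78.0]]
side green [341, 393, 63, 46, 2097] [[481.0, -442.0, 5.0], [550.0, -394.0, 25.0], [614.0, -368.0, 56.0]]
```

View pics/crop0.png

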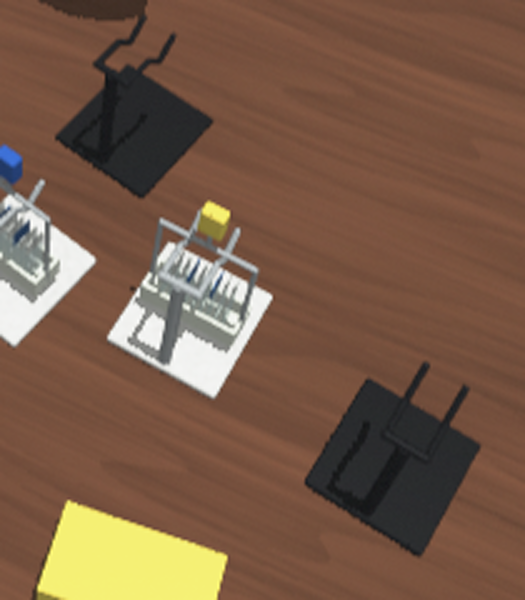

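The picture shows four hook stands: black at (364,242) and (469,386), white with the blue grip at (313,304), and white with the yellow grip at (387,322). The last is stand_a, because it is white and carries the yellow grip at (396,288). The crop confirms it. The green dish is at (161,229). The other yellow thing is a box at (362,432), not part of the job. Next I fit the poses.

Run:
```python
from h import *
ims=pickle.load(open("ims0.pkl","rb"))
def rect(P,t):
    (c,(a,b),ang)=cv2.minAreaRect(P[:,:2].astype(np.float32)); print(t,len(P),np.round(c,1),round(a,1),round(b,1),round(ang,1))
for n,(im,w) in ims.items():
    c=im["color"].astype(int); sat=c.max(-1)-c.min(-1)
    near=np.hypot(w[...,0]-538,w[...,1]-314)<110
    m=near&(w[...,2]>5)&(w[...,2]<15)&(sat<25)&(c.min(-1)>110)
    m=cv2.morphologyEx(m.astype(np.uint8),cv2.MORPH_OPEN,np.ones((3,3)))>0
    rect(w[m],n+" base")
    if n=="scene":
        q=near&(w[...,2]>60)&(w[...,2]<180)&(w[...,0]>570); 
        print("post",np.round(np.nanmedian(w[q],0)))
    # bail / prong layers
    for lo,hi in((150,175),(175,190),(190,240)):
        q=near&(w[...,2]>lo)&(w[...,2]<hi); P=w[q]; print(n,lo,len(P),np.round(np.percentile(P,[5,50,95],axis=0)).tolist())
    q=(w[...,2]>44)&(w[...,2]<62)&(abs(w[...,0]-549)<90)&(abs(w[...,1]+404)<50)&(c[...,1]>c[...,0]+25)
    rect(w[q],n+" dish rim")
    h=cv2.cvtColor(im["color"],cv2.COLOR_RGB2HSV)
    q=near&(w[...,2]>222)&(w[...,2]<240)&(h[...,0]>18)&(h[...,0]<36)&(h[...,1]>90); rect(w[q],n+" grip top"); print(np.round(w[q].mean(0)))
```

```text
scene base 671 [540.6 313.2] 129.4 134.8 85.7
post [600. 309. 137.]
scene 150 190 [[524.0, 264.0, 153.0], [537.0, 311.0, 167.0], [601.0, 366.0, 173.0]]
scene 175 192 [[517.0, 288.0, 176.0], [584.0, 312.0, 181.0], [601.0, 335.0, 187.0]]
scene 190 140 [[530.0, 303.0, 200.0], [542.0, 315.0, 225.0], [544.0, 327.0, 235.0]]
scene dish rim 381 [ 547.8 -404.8] 142.3 76.2 7.5
scene grip top 76 [537.  314.5] 26.2 17.0 81.5
[538. 315. 230.]
side base 471 [532.6 313. ] 134.3 127.8 84.3
side 150 109 [[522.0, 261.0, 155.0], [537.0, 302.0, 167.0], [597.0, 337.0, 174.0]]
side 175 91 [[517.0, 285.0, 176.0], [579.0, 313.0, 180.0], [600.0, 335.0, 185.0]]
side 190 65 [[529.0, 298.0, 198.0], [536.0, 305.0, 220.0], [543.0, 323.0, 232.0]]
side dish rim 521 [ 548.3 -402.9] 139.6 75.2 5.2
side grip top 29 [536.6 311.6] 27.6 12.8 82.7
[537. 311. 229.]
```

```bash
python3 -m crank '[[1,[1,-1,-3],0],[1,[3,-4,-7],-0.06],[1,[6,-7,-10],-0.12],[1,[8.5,-10,-10],-0.18],[1,[11,-13,-10],-0.24],[1,[13.5,-16,-10],-0.3],[1,[16,-19,-10],-0.36],[1,[18.5,-22,-10],-0.42],[1,[21,-25,-10],-0.48],[1,[23.5,-28,-10],-0.54],[1,[26,-31,-10],-0.6],[1,[28,-33,-10],-0.64]]'
python3 -c "
from h import *
s=get_state();R=np.array(s['tcp_rot']);p=np.array(s['eef_pos']);d=R.T@(np.array([537,314,330])-p);print(d/10,np.degrees(np.arctan2(R[1,0],R[0,0])),s['joint_positions'])"
```

```text
time: 1.6
eef_pos: [354.3, -158.1, 332.1]
tcp_rot: [[0.553, 0.833, 0.002], [0.833, -0.553, -0.0], [0.001, 0.002, -1.0]]
ft_force: [0.2, -0.3, -0.4]
opening: 1.0
gripper_force: 0.0
[ 49.43986528 -10.85602048   0.22715076] 56.45618060510698 [-2.91029436e+01 -2.42524826e+01  8.63364514e+01  4.20547466e-02
  1.17815159e+02  4.46057039e+00]
```

```bash
python3 -m crank '[[1,[3,-0.6,0],-0.05],[1,[7,-1.5,0],-0.1],[1,[11,-2.4,0],-0.15],[1,[15,-3.3,0],-0.2],[1,[19,-4.2,0],-0.25],[1,[23,-5,0],-0.3],[1,[27,-5.9,0],-0.35],[1,[31,-6.8,0],-0.4],[1,[35,-7.7,0],-0.45],[1,[39,-8.6,0],-0.5],[1,[42,-9.4,0],-0.5],[1,[44,-10,0],-0.5]]'
python3 - <<'E'
from h import *
s=get_state(); im=vision.get_image("wrist"); w=cloud(im,s)
print(np.round(im["tool_from_camera"],2).tolist())
cv2.imwrite("pics/wrist1.png",im["color"][...,::-1]); pickle.dump((s,im,w),open("w1.pkl","wb"))
h=cv2.cvtColor(im["color"],cv2.COLOR_RGB2HSV)
q=(h[...,0]>18)&(h[...,0]<36)&(h[...,1]>110)&(w[...,2]>190)&(w[...,2]<245)
t=q&(w[...,2]>225); print(q.sum(),t.sum())
for m in(q,t):
    P=w[m]; print(np.round(np.percentile(P,[2,50,98],axis=0),1).tolist(),cv2.minAreaRect(P[:,:2].astype(np.float32)))
R=np.array(s['tcp_rot']);p=np.array(s['eef_pos']);print(p,R.T@(np.array([537,314,330])-p)/10)
E
```

```text
time: 2.6
eef_pos: [516.2, 263.4, 330.1]
tcp_rot: [[0.087, 0.996, -0.001], [0.996, -0.087, 0.0], [-0.0, -0.001, -1.0]]
ft_force: [1.2, 0.8, 0.5]
opening: 1.004
gripper_force: 0.0
[[0.0, -0.94, -0.33, 84.57], [1.0, 0.0, 0.0, -1.34], [-0.0, -0.33, 0.94, -141.78], [0.0, 0.0, 0.0, 1.0]]
923 851
[[526.0, 303.7, 204.3], [533.7, 316.8, 229.2], [541.2, 328.5, 230.8]] ((533.8687744140625, 315.7940673828125), (25.541793823242188, 15.387486457824707), 85.07035827636719)
[[526.2, 303.7, 226.7], [533.8, 316.0, 229.3], [541.2, 327.8, 230.9]] ((533.8776245117188, 315.5894775390625), (25.114961624145508, 15.252911567687988), 85.53523254394531)
[516.17956612 263.44153162 330.11075414] [5.21836805 1.63253778 0.00835707]
```

View pics/wrist1.png

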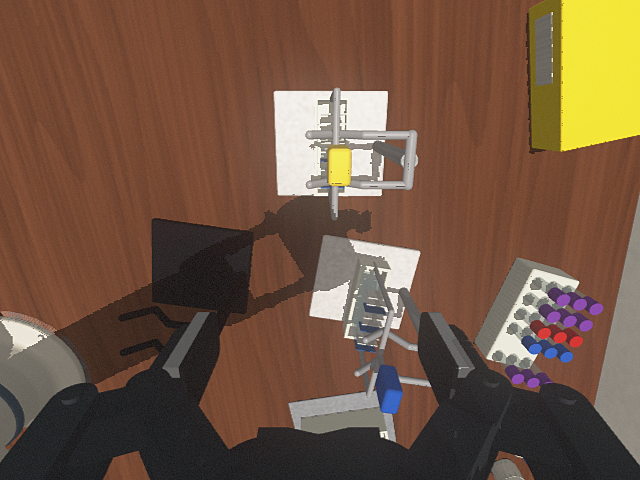

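Pixel (340,166) is the yellow grip of the carrier on the white stand. The prongs point left in this view, towards the robot, and the blue carrier is below at (390,390). I'll go over the grip and down.

```bash
python3 -m crank '[[1,[1.5,0.4,0],0],[1,[4,1,0],0],[1,[5.3,1.4,1],0],[1,[5.3,1.4,3],0],[1,[5.3,1.4,5],0],[1,[5.3,1.4,7],0],[1,[5.3,1.4,9],0],[1,[5.3,1.4,10.5],0],[1,[5.3,1.4,12],0],[1,[5.3,1.4,13],0],[1,[5.3,1.4,13.4],0],[1,[5.3,1.4,13.4],0]]'
python3 - <<'E'
from h import *
s=get_state(); im=vision.get_image("wrist"); w=cloud(im,s)
h=cv2.cvtColor(im["color"],cv2.COLOR_RGB2HSV)
q=(h[...,0]>18)&(h[...,0]<36)&(h[...,1]>110)&(w[...,2]>222)&(w[...,2]<245)&(abs(w[...,0]-535)<40)&(abs(w[...,1]-315)<40)
P=w[q]; print(q.sum(),s["eef_pos"])
if len(P): print(np.round(np.percentile(P,[2,50,98],axis=0),1).tolist(),cv2.minAreaRect(P[:,:2].astype(np.float32)))
cv2.imwrite("pics/wrist2.png",im["color"][...,::-1])
E
```

```text
time: 3.65
eef_pos: [534.1, 311.4, 195.7]
tcp_rot: [[0.09, 0.996, -0.002], [0.996, -0.09, -0.001], [-0.001, -0.002, -1.0]]
ft_force: [0.2, 0.0, 0.6]
opening: 0.999
gripper_force: 0.0
2749 [534.1233393  311.43717939 195.74306892]
[[526.5, 304.9, 222.8], [534.1, 319.2, 229.2], [541.6, 328.8, 230.5]] ((533.9902954101562, 316.30108642578125), (26.735828399658203, 15.926590919494629), 84.9542236328125)
```

View pics/wrist2.png

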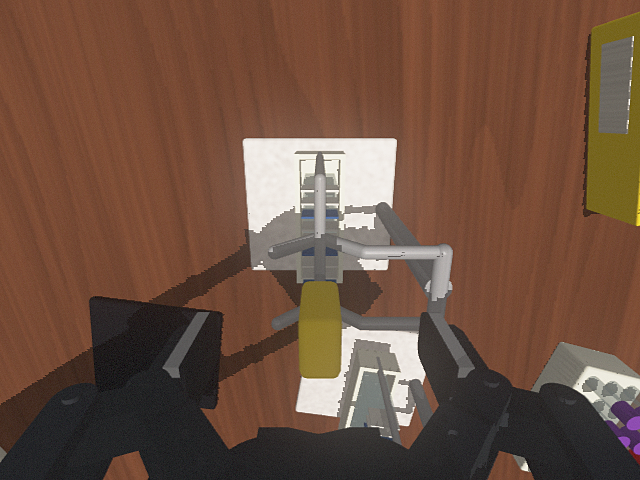

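The grip at (320,330) lies between the open fingers, about 4 mm off along tool x. I'll correct that and close.

```bash
python3 -m crank '[[1,[0.2,0,0],0],[1,[0.4,0,0],0],[1,[0.4,0,0],0]]'; python3 -m crank '[[0,[0,0,0],0],[-0.4,[0,0,0],0],[-0.6,[0,0,0],0],[-0.8,[0,0,0],0],[-1,[0,0,0],0],[-1,[0,0,0],0],[-1,[0,0,0],0],[-1,[0,0,0],0],[-1,[0,0,0],0],[-1,[0,0,0],0]]'
```

```text
time: 3.95
eef_pos: [535.2, 316.5, 198.5]
tcp_rot: [[0.09, 0.996, 0.002], [0.996, -0.09, 0.001], [0.001, 0.002, -1.0]]
ft_force: [0.2, -1.6, 0.3]
opening: 1.001
gripper_force: 0.0
time: 4.78
eef_pos: [535.0, 315.8, 197.6]
tcp_rot: [[0.09, 0.996, 0.0], [0.996, -0.09, 0.0], [0.0, 0.0, -1.0]]
ft_force: [0.8, -0.6, 1.8]
opening: 0.174
gripper_force: 60.2
```

Gripped at 60 N. Next I lift 30 mm.

```bash
python3 -m crank '[[-1,[0,0,-0.3],0],[-1,[0,0,-0.7],0],[-1,[0,0,-1.1],0],[-1,[0,0,-1.5],0],[-1,[0,0,-1.9],0],[-1,[0,0,-2.3],0],[-1,[0,0,-2.6],0],[-1,[0,0,-2.9],0],[-1,[0,0,-3],0],[-1,[0,0,-3],0],[-1,[0,0,-3],0]]'
python3 - <<'E'
from h import *
s=get_state(); im=vision.get_image("side"); w=cloud(im)
print(s["eef_pos"],s["ft_force"])
cv2.imwrite("pics/side3.png",cv2.resize(im["color"][130:290,260:460],None,fx=3.5,fy=3.5,interpolation=cv2.INTER_CUBIC)[...,::-1])
E
```

```text
time: 5.7
eef_pos: [534.9, 315.9, 227.2]
tcp_rot: [[0.09, 0.996, -0.0], [0.996, -0.09, -0.0], [-0.0, -0.0, -1.0]]
ft_force: [0.0, -0.8, -2.9]
opening: 0.176
gripper_force: 59.5
[534.92166462 315.85152307 227.23964103] [ 0.04083602 -0.79701057 -2.89683873]
```

View pics/side3.png

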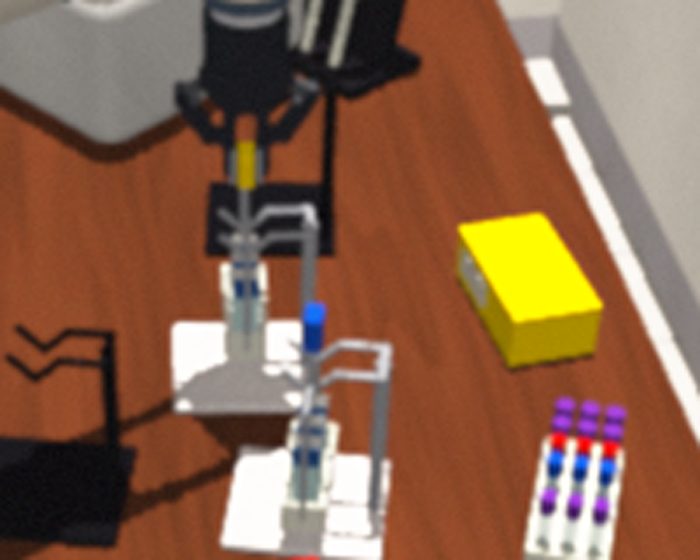

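The carrier at (245,260) hangs upright from the grip and is clear of the trough. Now I draw it out along tool −y.

```bash
python3 -m crank '[[-1,[0,-0.3,0],0],[-1,[0,-0.9,0],0],[-1,[0,-1.6,0],0],[-1,[0,-2.4,0],0],[-1,[0,-3.2,0],0],[-1,[0,-4,0],0],[-1,[0,-4.8,0],0],[-1,[0,-5.6,0],0],[-1,[0,-6.4,0],0],[-1,[0,-7.2,0],0],[-1,[0,-7.7,0],0],[-1,[0,-8,0],0]]'
```

```text
time: 6.75
eef_pos: [454.5, 323.2, 227.5]
tcp_rot: [[0.089, 0.996, 0.0], [0.996, -0.089, 0.0], [0.0, 0.0, -1.0]]
ft_force: [-0.3, -0.6, -3.4]
opening: 0.175
gripper_force: 59.5
```

```bash
python3 -m crank '[[-1,[0,-0.2,-0.8],0],[-1,[0,-0.5,-2.5],0],[-1,[0,-0.5,-4.5],0],[-1,[0,-0.5,-6.5],0],[-1,[0,-0.5,-8.5],0],[-1,[0,-0.5,-10.5],0],[-1,[0,-0.5,-12.5],0],[-1,[0,-0.5,-14.5],0],[-1,[0,-0.5,-16.5],0],[-1,[0,-0.5,-18],0],[-1,[0,-0.5,-19],0],[-1,[0,-0.5,-19.5],0]]'
python3 - <<'E'
from h import *
s=get_state(); im=vision.get_image("scene"); w=cloud(im); ims=pickle.load(open("ims0.pkl","rb"))
for n,(im,w) in {"scene":(im,w),"side":ims["side"]}.items():
    c=im["color"].astype(int); g=(c[...,1]>c[...,0]+25)&(abs(w[...,0]-549)<90)&(abs(w[...,1]+404)<55)
    for lo,hi in((49,60),(3,14)):
        P=w[g&(w[...,2]>lo)&(w[...,2]<hi)]
        print(n,lo,len(P),np.round(np.percentile(P,[2,50,98],axis=0)).tolist(),cv2.minAreaRect(P[:,:2].astype(np.float32)))
R=np.array(s['tcp_rot']);p=np.array(s['eef_pos']);print(p,s["joint_positions"],R.T@(np.array([548,-404,420])-p)/10)
E
```

```text
time: 7.75
eef_pos: [450.4, 323.4, 424.9]
tcp_rot: [[0.09, 0.996, 0.003], [0.996, -0.09, 0.002], [0.002, 0.003, -1.0]]
ft_force: [0.4, -0.3, -3.2]
opening: 0.177
gripper_force: 59.6
scene 49 264 [[479.0, -443.0, 49.0], [555.0, -404.0, 54.0], [616.0, -366.0, 59.0]] ((547.0130004882812, -405.0994873046875), (142.56588745117188, 73.1556625366211), 5.594082355499268)
scene 3 408 [[482.0, -441.0, 4.0], [541.0, -417.0, 9.0], [615.0, -368.0, 14.0]] ((548.498779296875, -414.2222595214844), (141.50830078125, 90.66011047363281), 4.187138080596924)
side 49 390 [[479.0, -443.0, 49.0], [549.0, -413.0, 53.0], [617.0, -366.0, 58.0]] ((548.3270263671875, -403.56097412109375), (139.96087646484375, 72.75831604003906), 4.781087875366211)
side 3 777 [[486.0, -441.0, 4.0], [549.0, -391.0, 8.0], [611.0, -369.0, 14.0]] ((549.6407470703125, -405.1159362792969), (93.04121398925781, 152.00389099121094), 83.45419311523438)
[450.42498045 323.39386757 424.89557192] [ 3.21663679e+01  5.79892354e+00  4.95653035e+01 -8.60973543e-03
  1.24432017e+02  3.73401862e+01] [-71.56263633  16.28202309   0.38948909]
```

```bash
python3 -m crank '[[-1,[-0.5,0.1,0],0],[-1,[-1.5,0.3,0],0.04],[-1,[-3.2,0.7,0],0.1],[-1,[-5.5,1.2,0],0.16],[-1,[-8,1.8,0],0.22],[-1,[-10.5,2.4,0],0.28],[-1,[-13,3,0],0.34],[-1,[-15.5,3.5,0],0.4],[-1,[-18,4.1,0],0.46],[-1,[-20.5,4.7,0],0.52],[-1,[-23,5.2,0],0.58],[-1,[-25.5,5.8,0],0.64]]'
python3 - <<'E'
from h import *
s=get_state();R=np.array(s['tcp_rot']);p=np.array(s['eef_pos']);print(s["joint_positions"],R.T@(np.array([548,-404,420])-p)/10,np.degrees(np.arctan2(R[1,0],R[0,0])))
E
```

```text
time: 8.8
eef_pos: [484.5, 62.3, 421.4]
tcp_rot: [[0.671, 0.741, -0.001], [0.741, -0.671, -0.0], [-0.001, -0.001, -1.0]]
ft_force: [0.8, 0.4, -3.4]
opening: 0.176
gripper_force: 59.5
[ 3.34206674e+00 -4.42665455e+00  6.02712790e+01 -1.93385359e-02
  1.24239303e+02  4.54797410e+01] [-30.30786001  35.99570629   0.14439757] 47.85148603000591
```

```bash
python3 -m crank '[[-1,[-1,1.2,0],0.06],[-1,[-2.6,3.1,0],0.12],[-1,[-4.4,5.2,0],0.18],[-1,[-6.2,7.4,0],0.24],[-1,[-8,9.5,0],0.3],[-1,[-9.8,11.6,0],0.36],[-1,[-11.6,13.8,0],0.42],[-1,[-13.4,15.9,0],0.48],[-1,[-15.2,18.1,0],0.54],[-1,[-17,20.2,0],0.6],[-1,[-18.8,22.3,0],0.66],[-1,[-20.6,24.5,0],0.7]]'
python3 - <<'E'
from h import *
s=get_state();R=np.array(s['tcp_rot']);p=np.array(s['eef_pos']);print(s["joint_positions"],R.T@(np.array([548,-404,420])-p)/10,np.degrees(np.arctan2(R[1,0],R[0,0])))
E
```

```text
time: 9.8
eef_pos: [529.3, -254.6, 421.4]
tcp_rot: [[0.991, 0.134, -0.002], [0.134, -0.991, 0.001], [-0.002, -0.001, -1.0]]
ft_force: [0.0, 0.6, -3.2]
opening: 0.179
gripper_force: 59.5
[-2.89933410e+01  1.13304404e+01  4.38319480e+01 -1.69894741e-02
  1.24936237e+02  5.32676804e+01] [-0.15943172 15.06010201  0.12269377] 7.72929777608384
```

```bash
python3 -m crank '[[-1,[0,1.5,0],0.02],[-1,[0,3.5,0],0.04],[-1,[0,5.5,0],0.048],[-1,[0,7.5,0],0.048],[-1,[-0.1,9.5,0],0.048],[-1,[-0.1,11.5,0],0.048],[-1,[-0.1,13,0],0.048],[-1,[-0.2,14,0],0.048],[-1,[-0.2,14.7,0],0.048],[-1,[-0.2,15.1,0],0.048],[-1,[-0.2,15.1,1],0.048],[-1,[-0.2,15.1,3],0.048]]'
python3 -m crank '[[-1,[0,0,2],0],[-1,[0,0,4],0],[-1,[0,0,6],0],[-1,[0,0,8],0],[-1,[0,0,10],0],[-1,[0,0,11.5],0],[-1,[0,0,12.5],0],[-1,[0,0,13],0],[-1,[0,0,13],0]]'
python3 - <<'E'
from h import *
s=get_state();R=np.array(s['tcp_rot']);p=np.array(s['eef_pos']);print(p,np.degrees(np.arctan2(R[1,0],R[0,0])))
out=[]
for n in("scene","side","wrist"):
    im=vision.get_image(n); w=cloud(im,s); pickle.dump((s,im,w),open(f"d_{n}.pkl","wb"))
    c=im["color"].astype(int); near=(abs(w[...,0]-549)<90)&(abs(w[...,1]+404)<60)
    g=(c[...,1]>c[...,0]+25)&near&(w[...,2]>47)&(w[...,2]<62)
    P=w[g]
    if len(P)>10: print(n,"rim",len(P),np.round(cv2.minAreaRect(P[:,:2].astype(np.float32))[0],1),np.round(np.percentile(P,[2,98],axis=0)).tolist())
    q=near&(w[...,2]>75)&(w[...,2]<115); P=w[q]
    if len(P)>10: print(n,"basket",len(P),cv2.minAreaRect(P[:,:2].astype(np.float32)),np.round(np.percentile(P,[2,98],axis=0)).tolist())
    v={"scene":(slice(120,290),slice(90,310)),"side":(slice(270,470),slice(250,500)),"wrist":(slice(0,480),slice(0,640))}[n]
    out.append(cv2.resize(im["color"][v],(400,300),interpolation=cv2.INTER_CUBIC)[...,::-1])
out.append(out[0]*0)
cv2.imwrite("pics/d4.png",np.vstack([np.hstack(out[:2]),np.hstack(out[2:])]))
E
```

```text
time: 10.8
eef_pos: [549.1, -403.2, 393.8]
tcp_rot: [[0.996, 0.09, 0.003], [0.091, -0.996, -0.002], [0.003, 0.003, -1.0]]
ft_force: [0.8, 0.2, -2.0]
opening: 0.18
gripper_force: 59.6
time: 11.55
eef_pos: [548.9, -402.2, 260.8]
tcp_rot: [[0.996, 0.092, -0.002], [0.092, -0.996, 0.002], [-0.002, -0.002, -1.0]]
ft_force: [-0.6, 0.6, -3.8]
opening: 0.183
gripper_force: 59.5
[ 548.92501108 -402.16529962  260.75534314] 5.281531695493555
scene rim 211 [ 548.2 -395.6] [[478.0, -433.0, 47.0], [619.0, -365.0, 60.0]]
scene basket 219 ((549.0723266601562, -393.51361083984375), (41.82780838012695, 117.0036849975586), 84.40543365478516) [[495.0, -416.0, 92.0], [604.0, -378.0, 114.0]]
side rim 280 [ 548.4 -404.1] [[479.0, -443.0, 47.0], [618.0, -376.0, 58.0]]
side basket 400 ((550.7115478515625, -403.50543212890625), (110.2290267944336, 41.506752014160156), 5.566947937011719) [[496.0, -427.0, 94.0], [604.0, -387.0, 115.0]]
wrist rim 1436 [ 544.5 -404.1] [[478.0, -442.0, 48.0], [614.0, -366.0, 52.0]]
wrist basket 927 ((549.8194580078125, -403.19091796875), (106.7046127319336, 39.81663513183594), 6.080582141876221) [[501.0, -422.0, 94.0], [604.0, -382.0, 114.0]]
```

View pics/d4.png

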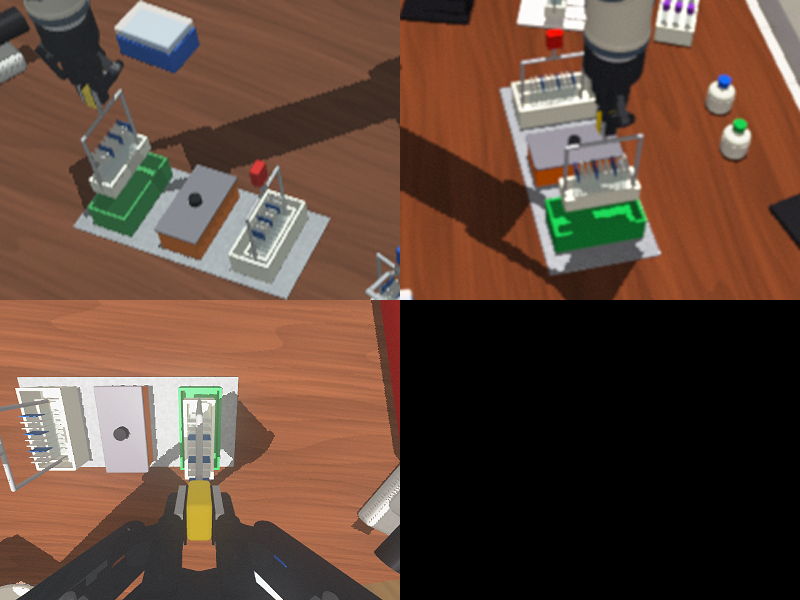

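The carrier hangs level over the green dish in all three views: scene (120,165), side (598,190), wrist (200,440). It is about 2 mm off centre, within the 10 mm margin. I'll lower it, then go slowly to contact.

```bash
python3 -m crank '[[-1,[-0.1,0.1,0.5],0],[-1,[-0.2,0.1,1.2],0],[-1,[-0.2,0.1,2],0],[-1,[-0.2,0.1,3],0],[-1,[-0.2,0.1,4],0],[-1,[-0.2,0.1,5],0],[-1,[-0.2,0.1,5.8],0],[-1,[-0.2,0.1,6.5],0],[-1,[-0.2,0.1,7.1],0],[-1,[-0.2,0.1,7.6],0],[-1,[-0.2,0.1,7.9],0],[-1,[-0.2,0.1,7.9],0]]'
python3 -m crank '[[-1,[0,0,0.1],0],[-1,[0,0,0.2],0],[-1,[0,0,0.3],0],[-1,[0,0,0.4],0],[-1,[0,0,0.4],0],[-1,[0,0,0.4],0]]'
```

```text
time: 12.7
eef_pos: [547.5, -403.4, 182.5]
tcp_rot: [[0.996, 0.093, -0.001], [0.093, -0.996, 0.001], [-0.001, -0.001, -1.0]]
ft_force: [-0.5, 0.7, -3.1]
opening: 0.174
gripper_force: 59.5
time: 13.2
eef_pos: [547.6, -403.5, 179.3]
tcp_rot: [[0.996, 0.093, 0.0], [0.093, -0.996, 0.0], [0.0, -0.0, -1.0]]
ft_force: [-0.0, -0.8, -3.4]
opening: 0.18
gripper_force: 59.5
```

```bash
python3 -m crank '[[-1,[0,0,0.1],0],[-1,[0,0,0.2],0],[-1,[0,0,0.2],0],[-1,[0,0,0.2],0]]';python3 -m crank '[[-1,[0,0,0.1],0],[-1,[0,0,0.1],0],[-1,[0,0,0.1],0]]'
```

```text
time: 13.53
eef_pos: [547.6, -403.5, 177.1]
tcp_rot: [[0.996, 0.093, -0.0], [0.093, -0.996, 0.0], [-0.0, -0.0, -1.0]]
ft_force: [-0.6, 0.3, -3.7]
opening: 0.176
gripper_force: 59.5
time: 13.78
eef_pos: [547.6, -403.5, 176.2]
tcp_rot: [[0.996, 0.093, -0.0], [0.093, -0.996, 0.0], [-0.0, -0.0, -1.0]]
ft_force: [0.8, -0.5, -2.6]
opening: 0.172
gripper_force: 59.5
```

```bash
python3 -m crank '[[-1,[0,0,0.1],0],[-1,[0,0,0.1],0],[-1,[0,0,0.1],0]]';python3 -m crank '[[-1,[0,0,0.1],0],[-1,[0,0,0.1],0],[-1,[0,0,0.1],0]]'
```

```text
time: 14.03
eef_pos: [547.7, -403.6, 176.0]
tcp_rot: [[0.996, 0.093, 0.001], [0.093, -0.996, -0.001], [0.001, 0.001, -1.0]]
ft_force: [-1.0, -0.6, 0.7]
opening: 0.175
gripper_force: 60.0
time: 14.28
eef_pos: [547.7, -403.7, 176.0]
tcp_rot: [[0.996, 0.093, 0.002], [0.093, -0.996, -0.001], [0.001, 0.001, -1.0]]
ft_force: [-2.1, 0.8, 5.3]
opening: 0.185
gripper_force: 60.7
```

The floor is in contact: the force went from −3 to +5 N and z stopped changing. Now I open and retreat upward.

```bash
python3 -m crank '[[-0.5,[0,0,-0.05],0],[-0.3,[0,0,-0.05],0],[0,[0,0,-0.05],0],[0.3,[0,0,-0.05],0],[0.6,[0,0,-0.05],0],[0.8,[0,0,-0.05],0],[0.8,[0,0,-0.05],0],[0.8,[0,0,-0.05],0],[0.8,[0,0,-0.05],0],[0.8,[0,0,-0.05],0]]'
```

```text
time: 15.12
eef_pos: [547.6, -403.5, 174.8]
tcp_rot: [[0.996, 0.093, 0.0], [0.093, -0.996, -0.0], [0.0, 0.0, -1.0]]
ft_force: [-0.5, -0.2, 0.3]
opening: 0.902
gripper_force: 0.0
```

```bash
python3 -m crank '[[0.8,[0,0,-0.5],0],[0.8,[0,0,-1.5],0],[0.8,[0,0,-3],0],[0.8,[0,0,-5],0],[0.8,[0,0,-7],0],[0.8,[0,0,-9],0],[0.8,[0,0,-11],0],[0.8,[0,0,-13],0],[0.8,[0,0,-14],0],[0.8,[0,0,-15],0],[0.8,[0,0,-15],0],[0.8,[0,0,-15],0]]'
python3 - <<'E'
from h import *
s=get_state(); out=[]
for n in("scene","side","wrist"):
    im=vision.get_image(n); w=cloud(im,s)
    near=(abs(w[...,0]-549)<90)&(abs(w[...,1]+404)<45)
    h=cv2.cvtColor(im["color"],cv2.COLOR_RGB2HSV)
    P=w[near&(h[...,0]>18)&(h[...,0]<36)&(h[...,1]>110)&(w[...,2]>150)&(w[...,2]<230)]
    if len(P): print(n,"grip",len(P),np.round(np.percentile(P,[2,50,98],axis=0)).tolist())
    P=w[near&(w[...,2]>63)&(w[...,2]<95)]
    if len(P)>10: print(n,"slides",cv2.minAreaRect(P[:,:2].astype(np.float32)),np.round(np.percentile(P,[2,98],axis=0)).tolist())
    v={"scene":(slice(120,290),slice(90,310)),"side":(slice(270,470),slice(250,500)),"wrist":(slice(0,480),slice(0,640))}[n]
    out.append(cv2.resize(im["color"][v],(400,300),interpolation=cv2.INTER_CUBIC)[...,::-1])
    if n=="scene": out4=cv2.resize(im["color"][200:410,270:550],(400,300))[...,::-1]
out.append(out4)
cv2.imwrite("pics/e5.png",np.vstack([np.hstack(out[:2]),np.hstack(out[2:])]))
E
```

```text
time: 16.12
eef_pos: [547.8, -403.7, 326.3]
tcp_rot: [[0.996, 0.093, 0.002], [0.093, -0.996, -0.002], [0.002, 0.002, -1.0]]
ft_force: [0.3, 0.5, 0.1]
opening: 0.903
gripper_force: 0.0
scene grip 117 [[537.0, -411.0, 176.0], [553.0, -399.0, 200.0], [562.0, -395.0, 214.0]]
scene slides ((549.6211547851562, -404.521484375), (112.14464569091797, 28.417686462402344), 4.218252182006836) [[497.0, -418.0, 65.0], [602.0, -390.0, 94.0]]
side grip 170 [[537.0, -414.0, 176.0], [548.0, -410.0, 201.0], [561.0, -396.0, 212.0]]
side slides ((549.45947265625, -403.7968444824219), (109.25809478759766, 28.454240798950195), 6.609402656555176) [[496.0, -418.0, 63.0], [602.0, -390.0, 91.0]]
wrist grip 789 [[536.0, -413.0, 181.0], [552.0, -405.0, 210.0], [561.0, -397.0, 211.0]]
wrist slides ((557.533447265625, -404.65911865234375), (91.53819274902344, 25.026479721069336), 5.261101245880127) [[523.0, -419.0, 65.0], [601.0, -391.0, 91.0]]
```

View pics/e5.png

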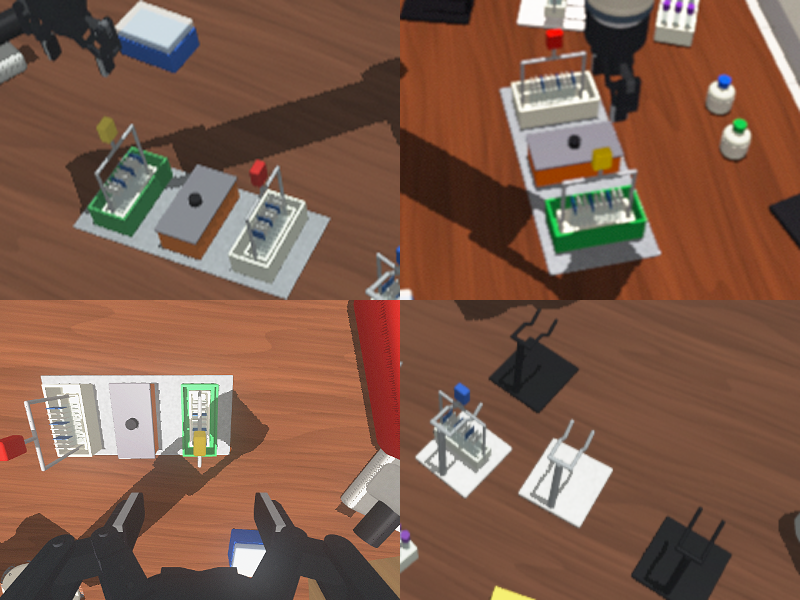

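The yellow carrier stands in the green dish (scene view, 130,190), with its grip top at 211 mm (expected 209). Blue and red are unmoved, and the gripper is clear.

```bash
python3 -c "
from plant import env; print(env.hand_in())"
```

```text
the job is handed in; nothing more can be done
None
```

The yellow carrier stands flat and lengthwise on the green dish's floor and has been let go; the blue and red carriers were left where they were, and I handed the job in at about 16 s (no verdict was returned).

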